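# Get the buried microscope spanner out from under the slide box

## Task

The open-ended spanner for the microscope is buried in the mint-green tray, under the white box of glass slides. Lift the slide box off, keeping it level, and stand it flat on the bare bench outside the tray; then take the spanner (not the plain steel bar that lies beside it) out of the tray and lay it flat in the middle of the black rubber mat.

Things in the scene. Friction and masses are not known exactly. Their poses are not given: they have to be found in the camera images.
- slide_box_c (a point): Centre (half-way up) of the white plastic slide box, 64 (its x) x 120 (its y) x 36 mm high, 0.15 to 0.3 kg. It starts level like a bridge across spanner and bar, underside 16 mm above the bench, near the tray's centre, its y within 8 degrees of the tray's y. Grip it across the 64 mm side, mid-way along its length; the gap under it between spanner and bar is over 35 mm.
- spanner_c (a point): Centre of the flat steel open-ended spanner, 130 long (its x, fork to +x), 12 thick; shank 20 wide at the centre, fork 34 wide, ring end 26; 0.11 to 0.18 kg. It starts on the tray floor along the tray's x, 38 mm left or right of its middle line, under the slide box, both ends sticking out. Grip the shank. Parallel, 76 mm away: a plain steel bar, 130 x 22 x 12, no fork.
- tray: Open mint-green tray, fixed, 210 (its x) x 208 (its y) x 45 mm high, walls and floor 4 mm thick. Origin: centre of its underside, on the bench (z = 0). It stands to the robot's left or right, turned up to 23 degrees; the mat is on the other side, and the bench between them is clear over 160 mm or more. A bottle, a dish and a rack stand farther out.
- mat: Flat black rubber mat, fixed to the bench, 200 (its x) x 140 (its y) x 6 mm thick. Origin: centre of its underside, on the bench.
There are look-alikes about, which are no part of the job. What is shaped like the part that bears slide_box_c but pink is not meant.

How it is judged:
By the outcome, as a careful person would: the job done as asked, in the order asked, and still so for the second after the job is handed in, with the robot touching nothing.
It also fails if it takes over 56 s, if anything falls off the work surface, if the arm or the gripper's body presses on something with over 40 N, if the wrist force passes 120 N, or if a joint passes its speed limit or range.

## Robot

A 7-joint arm with a two-finger parallel gripper is mounted at the origin on the work surface. World frame = base frame: x ahead of the robot, y to its left, z up, the work surface at z = 0. Lengths are in m, angles in rad, forces in N, time in s.
With the tool pointing down it reaches from about 0.425 to 0.875 m from the base axis. Payload 4.7 kg.
Tool frame: the origin (TCP) lies at the very end of the fingers, on their centre line; the grasp point (between the pads) lies 19 mm behind it (ctrl.grasp_offset is the distance from the TCP to the grasp point, in m); z points along the fingers, y is the direction in which the jaws open and shut (so a half turn about z gives the same grasp; the last joint's range is limited). The gripper opens to 87 mm and grips with 3 to 60 N. Pads are 19 mm wide; open, the fingers measure 117 mm over their backs; the gripper's body (75 mm by 190 mm) begins 51 mm behind the grasp point.
Start: joints at [-1.107, 0.321, -0.07, 1.45, 0.023, 1.371, -0.057], TCP at [0.283, 0.585, 0.188] pointing down, gripper open.
Joint ranges: [-2.86, 2.86], [-0.3, 2.09], [-1.38, 1.24], [0.06, 2.45], [-1.56, 4.7], [0.09, 2.05], [-2.69, 2.69]. Speed limits (rad/s): [2.57, 2.57, 3.14, 3.14, 3.14, 3.14, 3.14].

## Interface

Orientations are given as a rotation vector (axis times angle).
In Python, from bench import ctrl gives the robot as it stands.
- The arm moves only by the shell command python3 -m creep 'ROWS' [FORCE]. ROWS is JSON, a list that holds one entry, the list of rows, each a list of 7 numbers: the opening, from 0 (shut) to 1 (fully open), then the shift along the tool's x, y, z in mm, then the turn, a rotation vector about the tool's x, y, z in rad. In form: [[[grip, dx, dy, dz, rx, ry, rz], ...]]. A call has 1 to 5 rows; each row is the pose to reach, as a shift and turn from the pose commanded when the call began, along the tool's axes at that moment; what a row does not reach only later rows make up. A row lasts 1/10 s, in which the tool goes at most 50 mm and 8.59 degrees, less where a joint would pass 70% of its speed; a pose out of reach is approached as far as the arm can. A call with a gripper value outside its range is refused whole. The fingers move at their own pace and stop on an object; FORCE is the grip in N (left out, the last holds). Time passes only in rows, so rows that repeat a pose let the fingers close. It gives the time, the measured TCP pose, the force and the opening at its end, in the units of the state.
- ctrl.get_state(): the state, without advancing time (a new reading comes with each control period).
- ctrl.get_image(name): name is "scene" or "top"; returns the picture (400x640x3 uint8, red, green, blue); there is no depth.
- ctrl.camera_params(name): a dict with "K" (3x3 intrinsics, pixels), "pose" (4x4, takes a point from camera to world coordinates). Camera axes: x right, y down, z forward; pixel columns grow to the right and rows downward; lengths in m; the calibration is good to about 2 mm. A picture is of the moment at which its call begins. camera_params takes no time and is no camera call.
- ctrl.close_job(): hands the job in, once; it reports no verdict.
The state is a dict: "time": time; "joint_positions": joint angles; "qd": joint speeds; "joint_torque": joint torques, N m; "position": TCP position; "tool_rot": TCP orientation; "ft_force": force on the tool from outside, world axes, zero at the start; "torque": the same for the moment, N m; "grip_width": opening from 0.0 (shut) to 1.0 (fully open).
Only numpy, scipy, OpenCV 4.12 (cv2) and the standard library are available. Lean on these libraries where they do the work, as an engineer would, in place of code of your own. Each camera call takes 0.05 s, during which the arm holds its last target. There are 200 camera calls.

## Working session

There is one attempt and no reset: what is moved stays moved. The work goes in short steps, Python scripts to look and compute and a shell command to move; the robot and the scene stay as the last step left them, time stands still between calls to the robot, and variables do not carry over. Pictures are saved under pics/ and viewed, about 8 in all and at most 12, crops included, and the job is handed in when it is done.

```bash
ls; mkdir -p pics; cat > h.py <<'E'
import numpy as np, cv2
from bench import ctrl
from scipy.spatial.transform import Rotation as R
def snap(name,f,crop=None,s=1):
    im=ctrl.get_image(name)[:,:,::-1]
    cv2.imwrite('pics/raw_'+f,im)
    if crop: x0,y0,x1,y1=crop; im=im[y0:y1,x0:x1]
    cv2.imwrite('pics/'+f,cv2.resize(im,None,fx=s,fy=s,interpolation=cv2.INTER_CUBIC))
def w(name,u,v,z):
    c=ctrl.camera_params(name);T=np.array(c['pose']);d=T[:3,:3]@np.linalg.solve(np.array(c['K']),[u,v,1.])
    o=T[:3,3];return o+d*(z-o[2])/d[2]
def px(name,p):
    c=ctrl.camera_params(name);T=np.array(c['pose']);q=np.array(c['K'])@(T[:3,:3].T@(np.array(p)-T[:3,3]));return q[:2]/q[2]
def go(p,yaw=None):
    "shift in tool mm and turn to reach world TCP p with tool down; yaw = world angle of tool y axis"
    s=ctrl.get_state();r=R.from_rotvec(s['tool_rot']);M=r.as_matrix()
    print('t',s['time'],'pos',np.round(s['position'],4),'F',np.round(s['ft_force'],1),'grip',s['grip_width'])
    print('tool x',M[:,0].round(3),'y',M[:,1].round(3),'z',M[:,2].round(3))
    if p is not None: print('shift mm',np.round(M.T@(np.array(p)-s['position'])*1000,1))
    if yaw is not None:
        for k in (0,np.pi):
            y=np.array([np.cos(yaw+k),np.sin(yaw+k),0]);z=np.array([0,0,-1.]);T=np.stack([np.cross(y,z),y,z],1)
            print('turn',(r.inv()*R.from_matrix(T)).as_rotvec().round(3))
E
python3 - <<'E'
from h import *
snap('top','a.png',None,1.25);snap('scene','b.png',None,1.25)
go(None); print(ctrl.get_state()['joint_positions'])
for n in('top','scene'): c=ctrl.camera_params(n);print(np.round(c['K'],1).tolist(),np.round(c['pose'],3).tolist())
E
```

```text
pics
t 0.1 pos [0.2824 0.5848 0.1872] F [-0.1 -0.1 -0.3] grip 0.9999894740886811
tool x [-0.901  0.435 -0.   ] y [ 0.435  0.901 -0.002] z [-0.001 -0.002 -1.   ]
[-1.10691182  0.32178456 -0.07010191  1.45157423  0.02260472  1.37077799
 -0.0569337 ]
[[373.2, 0.0, 319.8], [0.0, 373.2, 204.9], [0.0, 0.0, 1.0]] [[0.007, -0.986, 0.164, 0.256], [-1.0, -0.01, -0.017, 0.004], [0.018, -0.164, -0.986, 0.899], [0.0, 0.0, 0.0, 1.0]]
[[396.9, 0.0, 316.4], [0.0, 396.9, 199.7], [0.0, 0.0, 1.0]] [[-0.704, 0.526, -0.477, 0.933], [0.71, 0.526, -0.468, 0.499], [0.005, -0.668, -0.744, 0.859], [0.0, 0.0, 0.0, 1.0]]
```

View pics/a.png

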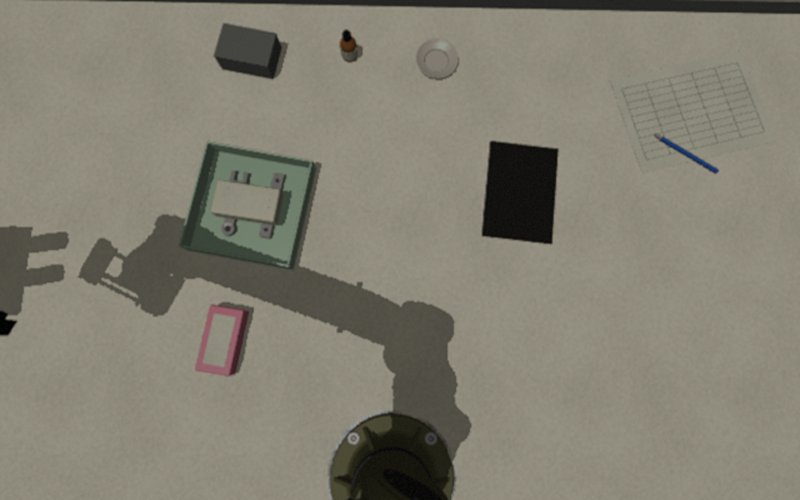

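View pics/b.png

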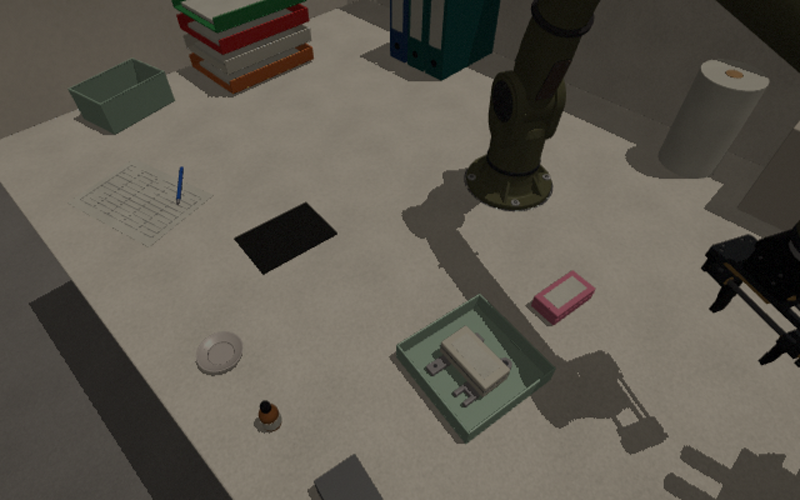

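The top view shows the white box (viewed px 247,201) in the mint tray. A forked item lies at (235,205), with its fork at the top (241,178) and ring at (229,229). The plain bar is at (272,205) and the pink look-alike at (222,341). The white box is the one meant because it is white and bridges both bars. I'll enlarge a crop to confirm.

```bash
python3 - <<'E'
import cv2
im=cv2.imread('pics/raw_a.png')[105:225,135:265]
cv2.imwrite('pics/c.png',cv2.resize(im,None,fx=5,fy=5,interpolation=cv2.INTER_CUBIC))
E
```

```text
(no output)
```

View pics/c.png

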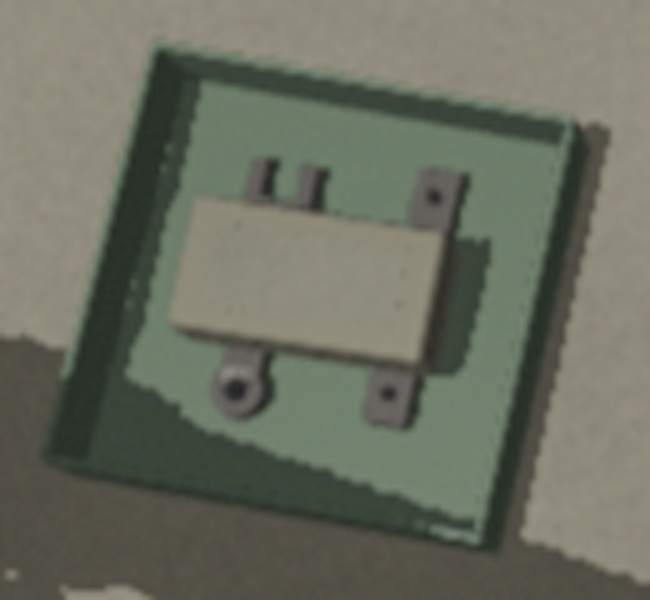

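The crop shows four parts:
- White box top: corners (196,197), (446,233), (420,355), (172,325).
- Forked item on the left: fork tips (265,160) and (312,167), ring (238,390). This is the spanner.
- Plain bar on the right: (433,197) to (388,395).
- Tray rim corners: (155,45), (578,122), (497,548), (47,460).

```bash
python3 - <<'E'
from h import *
def P(L,z,o=(135,105),s=5): return np.array([w('top',o[0]+(u+.5)/s-.5,o[1]+(v+.5)/s-.5,z)[:2] for u,v in L])
def rep(n,p):
    e=[np.linalg.norm(p[i]-p[(i+1)%len(p)]) for i in range(len(p))]
    v=p[1]-p[0];v2=p[2]-p[3]
    print(n,'c',p.mean(0).round(4),'edges',np.round(e,4),'ang',np.degrees([np.arctan2(*v[::-1]),np.arctan2(*v2[::-1])]).round(1),p.round(3).tolist())
rep('box',P([(196,197),(446,233),(420,356),(172,326)],.052))
rep('tray',P([(155,45),(578,122),(497,548),(47,460)],.045))
rep('mat',P([(490,142),(558,149),(552,243),(483,236)],.006,(0,0),1.25))
rep('pink',P([(212,306),(243,309),(231,374),(197,370)],.036,(0,0),1.25))
q=P([(288,163),(238,390)],.016);print('sp',q,np.linalg.norm(q[0]-q[1]),np.degrees(np.arctan2(*(q[0]-q[1])[::-1])))
q=P([(433,197),(388,395)],.016);print('bar',q,q.mean(0),np.degrees(np.arctan2(*(q[0]-q[1])[::-1])))
E
```

```text
box c [0.4995 0.2786] edges [0.1188 0.0601 0.116  0.0628] ang [-97.8 -96.4] [[0.538, 0.334], [0.522, 0.216], [0.463, 0.225], [0.476, 0.34]]
tray c [0.4958 0.2753] edges [0.2069 0.2082 0.2124 0.2059] ang [-100.  -100.6] [[0.616, 0.361], [0.58, 0.157], [0.374, 0.187], [0.413, 0.396]]
mat c [ 0.5372 -0.2516] edges [0.1389 0.1959 0.1361 0.196 ] ang [-95.4 -95.3] [[0.641, -0.192], [0.628, -0.331], [0.433, -0.309], [0.446, -0.174]]
pink c [0.2434 0.3124] edges [0.0569 0.1167 0.0613 0.1157] ang [-95.1 -96.2] [[0.303, 0.333], [0.298, 0.276], [0.183, 0.29], [0.189, 0.351]]
sp [[0.56798234 0.30386303]
 [0.45356587 0.32063235]] 0.11563881893588678 -8.33812494426928
bar [[0.55151378 0.23207839]
 [0.45189901 0.24868572]] [0.5017064  0.24038206] -9.465044914406072
```

```bash
python3 - <<'E'
from h import *
go([.499,.278,.13],np.radians(-7))
E
```

```text
t 0.1 pos [0.2824 0.5848 0.1872] F [-0.1 -0.1 -0.3] grip 0.9999894740886811
tool x [-0.901  0.435 -0.   ] y [ 0.435  0.901 -0.002] z [-0.001 -0.002 -1.   ]
shift mm [-328.5 -182.    57.6]
turn [-1.000e-03  1.000e-03  1.243e+00]
turn [-1.000e-03 -2.000e-03 -1.898e+00]
```

```bash
python3 -m creep '[[[1,-66,-36,0,0,0,0.14],[1,-112,-64,4,0,0,0.28],[1,-158,-90,10,0,0,0.42],[1,-204,-113,18,0,0,0.56],[1,-240,-133,24,0,0,0.70]]]' 20
python3 - <<'E'
from h import *
go([.499,.278,.13],np.radians(-7))
E
```

```text
time: 0.6
position: [0.4268, 0.3801, 0.1675]
tool_rot: [-1.716, -2.632, -0.0]
ft_force: [0.4, 1.0, -1.2]
grip_width: 0.999
t 0.6 pos [0.4268 0.3801 0.1675] F [ 0.4  1.  -1.2] grip 0.9989408692168713
tool x [-0.404  0.915  0.   ] y [0.915 0.404 0.   ] z [ 0.  0. -1.]
shift mm [-122.6   24.8   37.5]
turn [ 0.    -0.     0.538]
turn [ 0.     0.    -2.604]
```

```bash
python3 -m creep '[[[1,-35,7,8,0,0,0.14],[1,-70,14,18,0,0,0.28],[1,-105,20,28,0,0,0.42],[1,-120,24,36,0,0,0.51],[1,-120,24,36,0,0,0.51]]]'
python3 - <<'E'
from h import *
snap('top','d.png',(110,80,280,210),4.5)
go([.499,.278,.13],np.radians(-7))
E
```

```text
time: 1.1
position: [0.4978, 0.2785, 0.1303]
tool_rot: [2.323, 2.113, -0.005]
ft_force: [0.5, 0.1, -0.0]
grip_width: 1.0
t 1.15 pos [0.4968 0.2812 0.1311] F [-1.2  0.6  0.5] grip 0.9976371380292363
tool x [ 0.089  0.996 -0.001] y [ 0.996 -0.089 -0.001] z [-0.001 -0.001 -1.   ]
shift mm [-3.   2.5  1.1]
turn [-0.001  0.001  0.033]
turn [-2.000e-03 -2.000e-03 -3.109e+00]
```

View pics/d.png

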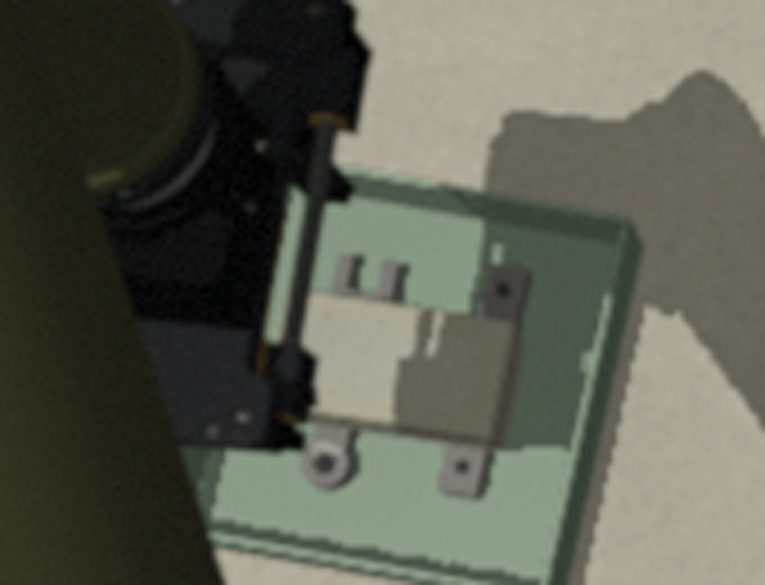

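The open gripper is above the tray, with its jaws astride the box's short side. The spanner's fork is at (370,275) and its ring at (325,465). Next I correct and descend in two steps.

```bash
python3 -m creep '[[[1,-1,2,10,0,0,0.03],[1,-1,2,30,0,0,0.03],[1,-1,2,50,0,0,0.03],[1,-1,2,60,0,0,0.03],[1,-1,2,60,0,0,0.03]]]'
python3 - <<'E'
from h import *
go([.499,.278,.018],np.radians(-7))
snap('scene','e.png',(290,200,470,360),4.4)
E
```

```text
time: 1.65
position: [0.497, 0.2817, 0.0701]
tool_rot: [-2.347, -2.088, 0.005]
ft_force: [-0.7, 0.2, 0.8]
grip_width: 0.997
t 1.65 pos [0.497  0.2817 0.0701] F [-0.7  0.2  0.8] grip 0.9965002595082108
tool x [ 0.116  0.993 -0.002] y [ 0.993 -0.116 -0.003] z [-0.003 -0.001 -1.   ]
shift mm [-3.4  2.5 52.1]
turn [-0.003  0.002  0.005]
turn [-3.000e-03 -4.000e-03 -3.136e+00]
```

View pics/e.png

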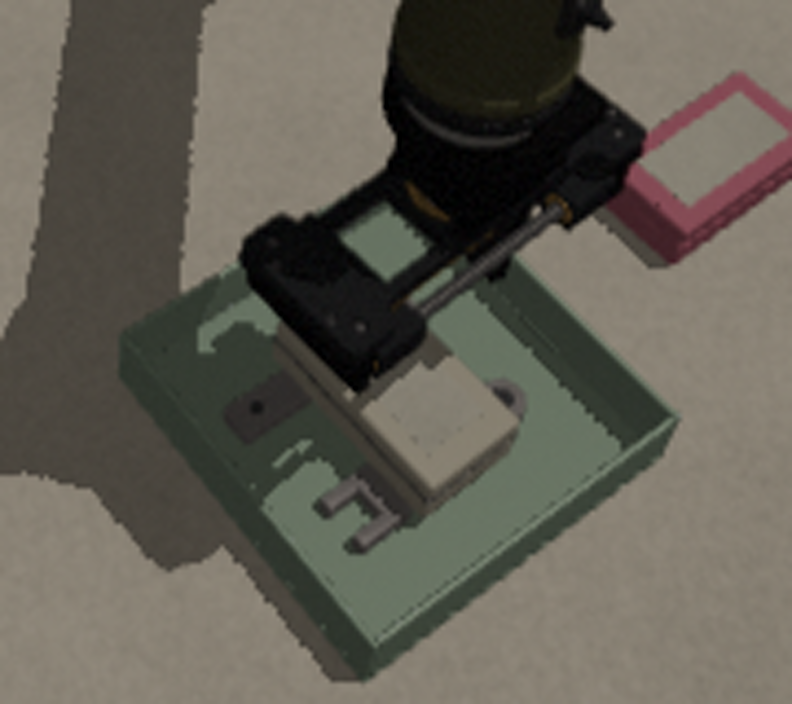

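The gripper is centred over the box, with the fork showing at (360,510) and the bar end at (265,405). I shift 3 mm and go down.

```bash
python3 -m creep '[[[1,-3,2.5,10,0,0,0.005],[1,-3,2.5,25,0,0,0.005],[1,-3,2.5,40,0,0,0.005],[1,-3,2.5,51,0,0,0.005],[1,-3,2.5,51,0,0,0.005]]]' 25
python3 - <<'E'
from h import *
go([.499,.278,.018],np.radians(-7))
E
```

```text
time: 2.2
position: [0.4992, 0.2768, 0.0183]
tool_rot: [-2.354, -2.079, 0.007]
ft_force: [-0.1, 0.3, -0.7]
grip_width: 0.998
t 2.2 pos [0.4992 0.2768 0.0183] F [-0.1  0.3 -0.7] grip 0.9983929905428887
tool x [ 0.124  0.992 -0.003] y [ 0.992 -0.124 -0.003] z [-0.004 -0.003 -1.   ]
shift mm [ 1.2 -0.4  0.3]
turn [-0.003  0.003 -0.002]
turn [0.005 0.005 3.14 ]
```

```bash
python3 -m creep '[[[0.7,0,0,0,0,0,0],[0.6,0,0,0,0,0,0],[0.6,0,0,0,0,0,0],[0.6,0,0,0,0,0,0],[0.6,0,0,0,0,0,0]]]' 25
python3 -m creep '[[[0.6,0,0,0,0,0,0],[0.6,0,0,0,0,0,0],[0.6,0,0,-8,0,0,0],[0.6,0,0,-20,0,0,0],[0.6,0,0,-32,0,0,0]]]' 25
python3 - <<'E'
from h import *
go([.52,.005,.15],np.radians(-7))
E
```

```text
time: 2.7
position: [0.5012, 0.278, 0.0212]
tool_rot: [2.355, 2.08, 0.001]
ft_force: [0.7, -0.1, -0.6]
grip_width: 0.649
time: 3.2
position: [0.5013, 0.278, 0.0542]
tool_rot: [2.355, 2.079, 0.001]
ft_force: [0.5, 0.3, 0.5]
grip_width: 0.602
t 3.2 pos [0.5013 0.278  0.0542] F [0.5 0.3 0.5] grip 0.6017728794489834
tool x [0.124 0.992 0.   ] y [ 0.992 -0.124  0.001] z [ 0.001  0.    -1.   ]
shift mm [-268.5   52.4  -95.9]
turn [ 0.001 -0.    -0.002]
turn [-1.00e-03 -1.00e-03  3.14e+00]
```

The opening went below the 0.736 that a 64 mm box would give, and no weight registered, so I'm checking.

```bash
python3 - <<'E'
from h import *
snap('scene','f.png',(290,200,470,360),4.4)
E
```

```text
(no output)
```

View pics/f.png

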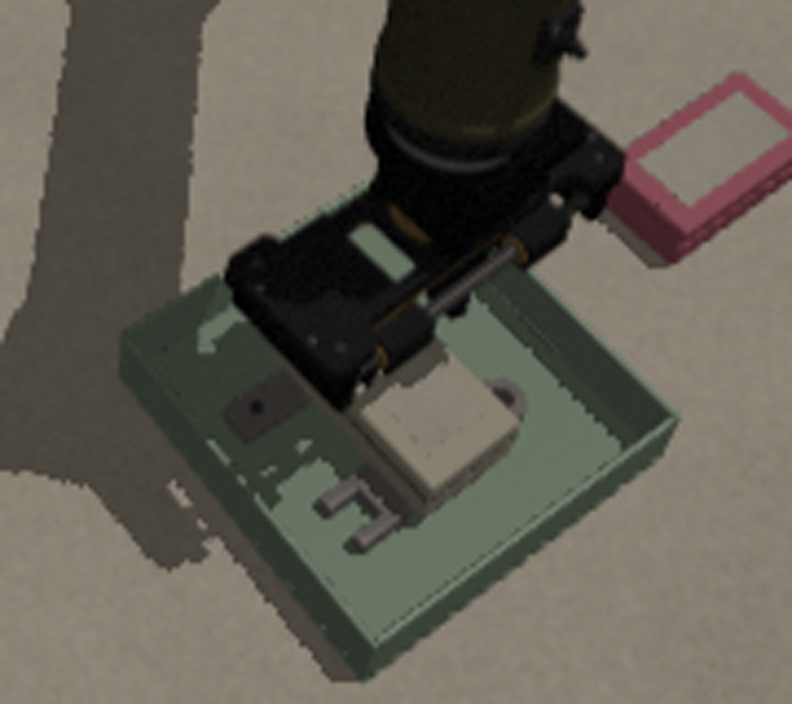

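The box has not moved; the fingers closed only to the 0.6 I commanded and never gripped. I reopen, go back down, and command full closure so the object stops the fingers.

```bash
python3 -m creep '[[[1,0,0,-4,0,0,0],[1,0,0,-4,0,0,0],[1,0,0,-4,0,0,0],[1,0,0,-4,0,0,0],[1,0,0,-4,0,0,0]]]' 25
python3 -m creep '[[[1,0,0,10,0,0,0],[1,0,0,25,0,0,0],[1,0,0,37,0,0,0],[1,0,0,37,0,0,0],[1,0,0,37,0,0,0]]]' 25
python3 -m creep '[[[0,0,0,0,0,0,0],[0,0,0,0,0,0,0],[0,0,0,0,0,0,0],[0,0,0,0,0,0,0],[0,0,0,0,0,0,0]]]' 25
python3 - <<'E'
from h import *
snap('scene','g.png',(290,200,470,360),4.4);go(None)
E
```

```text
time: 3.75
position: [0.5007, 0.2777, 0.0564]
tool_rot: [-2.355, -2.08, 0.001]
ft_force: [0.9, 0.4, 0.8]
grip_width: 0.949
time: 4.25
position: [0.5005, 0.2775, 0.019]
tool_rot: [-2.355, -2.079, 0.002]
ft_force: [-0.6, 0.3, -0.2]
grip_width: 1.002
time: 4.75
position: [0.5011, 0.278, 0.0201]
tool_rot: [2.355, 2.08, 0.001]
ft_force: [-0.2, -0.4, 0.2]
grip_width: 0.631
t 4.8 pos [0.5011 0.2779 0.02  ] F [ 0.7 -1.2 -0.2] grip 0.583209293859811
tool x [0.124 0.992 0.   ] y [ 0.992 -0.124  0.   ] z [ 0.  0. -1.]
```

```bash
python3 -m creep '[[[0,0,0,0,0,0,0],[0,0,0,0,0,0,0]]]' 25
```

```text
time: 5.0
position: [0.501, 0.2779, 0.0199]
tool_rot: [-2.355, -2.08, -0.0]
ft_force: [-0.0, 0.5, -0.7]
grip_width: 0.402
```

View pics/g.png

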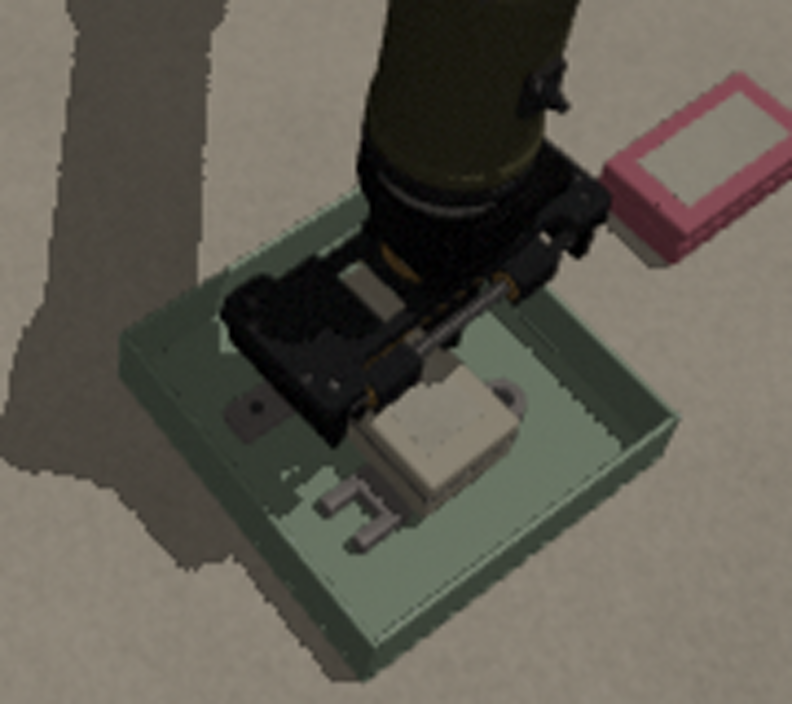

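```bash
python3 - <<'E'
from h import *
im=cv2.imread('pics/raw_g.png')
a=np.radians(-7);ex=np.array([np.cos(a),np.sin(a),0]);ey=np.array([-ex[1],ex[0],0]);c=np.array([.4995,.2786,0])
def line(p,q,col):
    p,q=px('scene',p),px('scene',q);o=np.array([290,200]);S=4.4
    cv2.line(big,tuple(((p-o+.5)*S).astype(int).tolist()),tuple(((q-o+.5)*S).astype(int).tolist()),col,1)
big=cv2.resize(im[200:360,290:470],None,fx=4.4,fy=4.4,interpolation=cv2.INTER_CUBIC)
big=cv2.convertScaleAbs(big,alpha=2,beta=20)
for z,col in((.052,(0,0,255)),(.016,(255,0,0))):
    k=[c+sx*.032*ex+sy*.06*ey+[0,0,z] for sx,sy in((1,1),(1,-1),(-1,-1),(-1,1))]
    for i in range(4): line(k[i],k[(i+1)%4],col)
t=np.array([.501,.278,.020])
line(t,t+[0,0,.07],(0,255,255))
for s in(1,-1): 
    for d in (-.0095,.0095): line(t+s*.02*ex+d*ey,t+s*.02*ex+d*ey+[0,0,.07],(0,255,0))
k=[t+[0,0,.07]+sx*.095*ex+sy*.0375*ey for sx,sy in((1,1),(1,-1),(-1,-1),(-1,1))]
for i in range(4): line(k[i],k[(i+1)%4],(255,255,0))
cv2.imwrite('pics/g2.png',big)
E
```

```text
(no output)
```

View pics/g2.png

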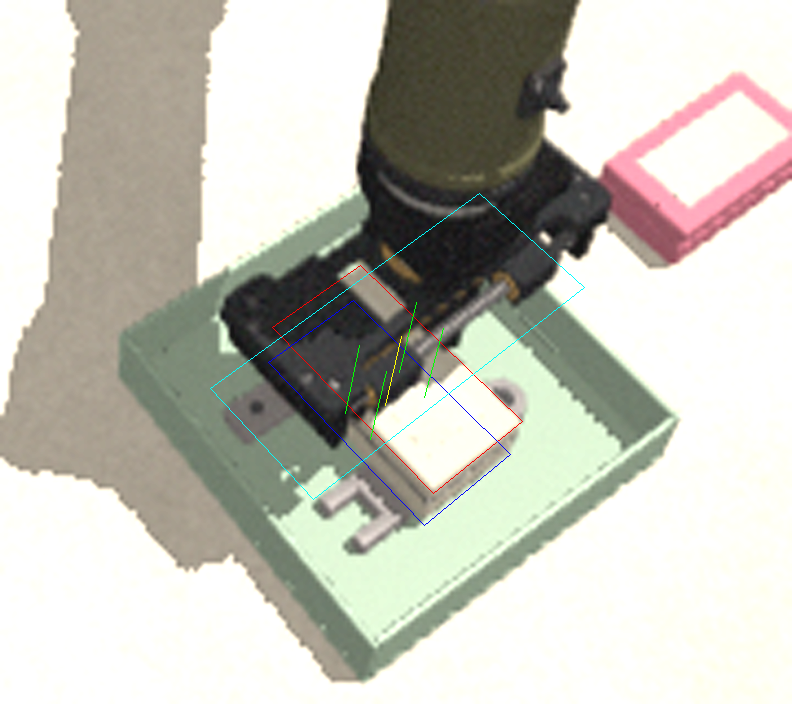

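```bash
python3 - <<'E'
from h import *
t=np.array([.283,.585,.188]);y=np.array([.435,.901,0])
for s in(-.0585,-.0435,0,.0435,.0585): print(s,(px('scene',t+s*y)*1.25).round(),(px('scene',t+s*y+[0,0,.07])*1.25).round())
for s in(-.095,.095): print('body',(px('scene',t+s*y+[0,0,.07])*1.25).round())
im=cv2.imread('pics/raw_b.png')[170:310,540:640]
a=cv2.resize(im,None,fx=4,fy=4,interpolation=cv2.INTER_CUBIC)
im=cv2.imread('pics/raw_g.png')[230:310,330:430]
b=cv2.resize(im,None,fx=4,fy=4,interpolation=cv2.INTER_CUBIC)
b=np.vstack([b,np.zeros((a.shape[0]-b.shape[0],400,3),np.uint8)])
cv2.imwrite('pics/i.png',cv2.convertScaleAbs(np.hstack([a,b]),alpha=2.5,beta=15))
for s in(-.0435,.0435): print((px('scene',t+s*y)-[540,170])*4)
E
```

```text
-0.0585 [701. 317.] [722. 291.]
-0.0435 [707. 325.] [729. 299.]
0 [728. 347.] [752. 322.]
0.0435 [750. 371.] [777. 347.]
0.0585 [758. 380.] [786. 356.]
body [704. 273.]
body [808. 379.]
[103.33736792 358.60344586]
[239.03038237 507.23059043]
```

View pics/i.png

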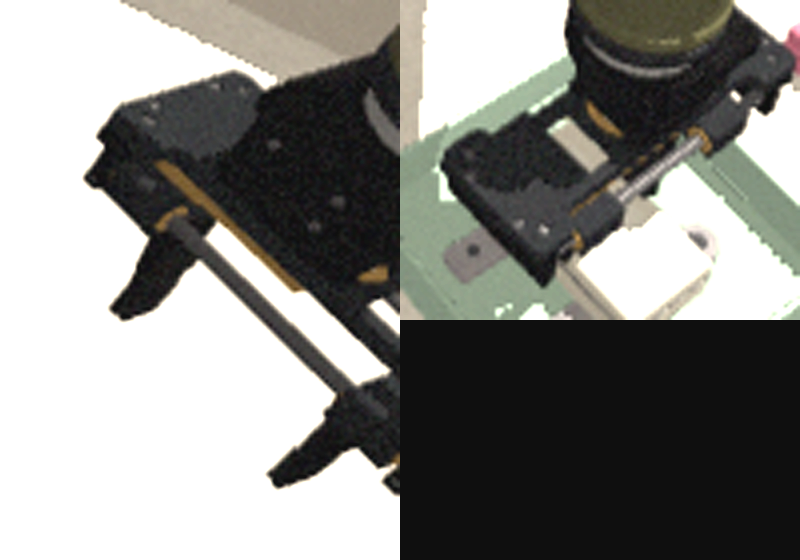

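The fingertips in the start picture sit at about (125,318) and (278,480) in the crop. That is roughly 30 mm higher than the reported TCP predicts, and the offset is purely along z. The reported height is therefore about 30 mm too low, and the fingers closed just above the box. I'll open, go down in small steps and watch the force.

```bash
python3 -m creep '[[[1,0,0,-6,0,0,0],[1,0,0,-6,0,0,0],[1,0,0,-6,0,0,0],[1,0,0,-6,0,0,0],[1,0,0,-6,0,0,0]]]' 25
python3 -m creep '[[[1,0,0,0,0,0,0],[1,0,0,0,0,0,0],[1,0,0,4,0,0,0],[1,0,0,8,0,0,0],[1,0,0,12,0,0,0]]]' 25
python3 -m creep '[[[1,0,0,4,0,0,0],[1,0,0,8,0,0,0],[1,0,0,12,0,0,0],[1,0,0,12,0,0,0]]]' 25
python3 -m creep '[[[1,0,0,4,0,0,0],[1,0,0,8,0,0,0],[1,0,0,10,0,0,0],[1,0,0,10,0,0,0]]]' 25
```

```text
time: 5.5
position: [0.5009, 0.2778, 0.0258]
tool_rot: [-2.355, -2.08, 0.0]
ft_force: [-0.5, -0.5, 0.7]
grip_width: 0.77
time: 6.0
position: [0.5008, 0.2778, 0.0133]
tool_rot: [-2.355, -2.08, 0.001]
ft_force: [-0.1, 0.5, 0.5]
grip_width: 0.997
time: 6.4
position: [0.5005, 0.2775, 0.0011]
tool_rot: [-2.355, -2.079, 0.002]
ft_force: [-0.9, -0.1, 0.5]
grip_width: 0.998
time: 6.8
position: [0.5007, 0.2777, -0.0086]
tool_rot: [-2.355, -2.079, 0.001]
ft_force: [0.1, -0.7, 0.2]
grip_width: 1.0
```

The reported z is -9 mm, below the tray floor, with no contact, so the bias is confirmed. Now I close.

```bash
python3 -m creep '[[[0,0,0,0,0,0,0],[0,0,0,0,0,0,0],[0,0,0,0,0,0,0],[0,0,0,0,0,0,0],[0,0,0,0,0,0,0]]]' 25
python3 -m creep '[[[0,0,0,0,0,0,0],[0,0,0,0,0,0,0]]]' 25
```

```text
time: 7.3
position: [0.5006, 0.2779, -0.008]
tool_rot: [-2.354, -2.079, 0.001]
ft_force: [-0.7, -1.4, 1.8]
grip_width: 0.733
time: 7.5
position: [0.5006, 0.2779, -0.008]
tool_rot: [-2.354, -2.079, 0.001]
ft_force: [-1.8, -0.1, 2.2]
grip_width: 0.73
```

Gripped at 0.73, which is about 64 mm. Next I lift.

```bash
python3 -m creep '[[[0,0,0,-6,0,0,0],[0,0,0,-16,0,0,0],[0,0,0,-30,0,0,0],[0,0,0,-46,0,0,0],[0,0,0,-62,0,0,0]]]' 25
python3 -m creep '[[[0,0,0,-16,0,0,0],[0,0,0,-32,0,0,0],[0,0,0,-42,0,0,0],[0,0,0,-46,0,0,0],[0,0,0,-46,0,0,0]]]' 25
python3 - <<'E'
from h import *
go([.51,.0,.1],np.radians(-7))
E
```

```text
time: 8.0
position: [0.5015, 0.2779, 0.0556]
tool_rot: [2.355, 2.079, 0.002]
ft_force: [-0.3, -0.5, -1.9]
grip_width: 0.732
time: 8.5
position: [0.5013, 0.2781, 0.1006]
tool_rot: [2.355, 2.079, 0.002]
ft_force: [-0.4, 0.6, -3.2]
grip_width: 0.733
t 8.5 pos [0.5013 0.2781 0.1006] F [-0.4  0.6 -3.2] grip 0.7329857410091535
tool x [0.124 0.992 0.001] y [ 0.992 -0.124  0.001] z [ 0.001  0.001 -1.   ]
shift mm [-274.8   43.     0.4]
turn [ 0.001 -0.001 -0.002]
turn [-1.00e-03 -2.00e-03  3.14e+00]
```

```bash
python3 -m creep '[[[0,-15,2,0,0,0,0],[0,-42,7,0,0,0,0],[0,-74,12,0,0,0,0],[0,-106,17,0,0,0,0],[0,-138,22,0,0,0,0]]]' 25
python3 -m creep '[[[0,-32,5,0,0,0,0],[0,-64,10,0,0,0,0],[0,-96,15,0,0,0,0],[0,-123,19,0,0,0,0],[0,-137,21,0,0,0,0]]]' 25
python3 -m creep '[[[0,0,0,10,0,0,0],[0,0,0,25,0,0,0],[0,0,0,45,0,0,0],[0,0,0,65,0,0,0],[0,0,0,75,0,0,0]]]' 25
python3 - <<'E'
from h import *
snap('scene','j.png',(130,100,430,330),2.6)
go([.51,.0,-.024],np.radians(-7))
E
```

```text
time: 9.0
position: [0.5048, 0.1353, 0.0988]
tool_rot: [-2.355, -2.078, 0.003]
ft_force: [-0.3, -0.7, -1.6]
grip_width: 0.734
time: 9.5
position: [0.5084, -0.0046, 0.0991]
tool_rot: [-2.36, -2.074, 0.003]
ft_force: [0.6, 0.9, -2.1]
grip_width: 0.731
time: 10.0
position: [0.5075, 0.0014, 0.0221]
tool_rot: [-2.35, -2.08, 0.005]
ft_force: [-0.8, -0.1, -2.5]
grip_width: 0.733
t 10.05 pos [0.507  0.0011 0.0213] F [-1.5 -0.7 -2.9] grip 0.7341062316194091
tool x [ 0.121  0.993 -0.001] y [ 0.993 -0.121 -0.005] z [-0.005 -0.    -1.   ]
shift mm [-0.7  3.4 45.3]
turn [-0.005  0.001  0.   ]
turn [-2.000e-03 -8.000e-03 -3.141e+00]
```

View pics/j.png

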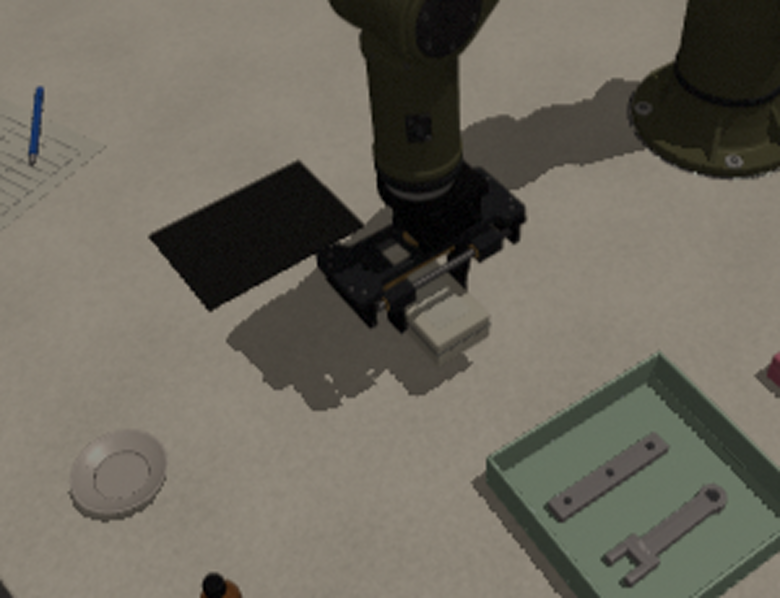

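The box is held level. The tray now shows the spanner with its fork at (632,560) and ring at (712,495), and the plain bar from (558,508) to (655,442). Bench contact for the box should come at a reported z of about -0.024.

```bash
python3 -m creep '[[[0,0,0,12,0,0,0],[0,0,0,24,0,0,0],[0,0,0,34,0,0,0],[0,0,0,40,0,0,0],[0,0,0,42,0,0,0]]]' 25
python3 -m creep '[[[0,0,0,0.5,0,0,0],[0,0,0,1,0,0,0],[0,0,0,1.5,0,0,0],[0,0,0,2,0,0,0],[0,0,0,2,0,0,0]]]' 25
```

```text
time: 10.55
position: [0.5091, -0.0005, -0.018]
tool_rot: [-2.355, -2.079, 0.002]
ft_force: [-0.2, 0.0, -2.4]
grip_width: 0.732
time: 11.05
position: [0.5098, -0.0003, -0.019]
tool_rot: [2.355, 2.079, 0.001]
ft_force: [-0.8, 0.2, -2.3]
grip_width: 0.736
```

```bash
python3 -m creep '[[[0,0,0,1,0,0,0],[0,0,0,2,0,0,0],[0,0,0,3,0,0,0],[0,0,0,3,0,0,0],[0,0,0,3,0,0,0]]]' 25
python3 -m creep '[[[0,0,0,1,0,0,0],[0,0,0,1,0,0,0],[0,0,0,1,0,0,0]]]' 25
python3 -m creep '[[[0,0,0,1,0,0,0],[0,0,0,1,0,0,0],[0,0,0,1,0,0,0]]]' 25
```

```text
time: 11.55
position: [0.5096, -0.0003, -0.0222]
tool_rot: [-2.355, -2.08, 0.0]
ft_force: [-0.1, 0.0, -0.9]
grip_width: 0.734
time: 11.85
position: [0.5096, -0.0004, -0.0232]
tool_rot: [-2.355, -2.08, -0.0]
ft_force: [-1.4, 0.1, -2.5]
grip_width: 0.732
time: 12.15
position: [0.5098, -0.0003, -0.024]
tool_rot: [2.355, 2.079, 0.001]
ft_force: [-0.0, 0.2, -0.9]
grip_width: 0.73
```

```bash
python3 -m creep '[[[0,0,0,0.5,0,0,0],[0,0,0,1,0,0,0],[0,0,0,1,0,0,0]]]' 25
```

```text
time: 12.45
position: [0.5098, -0.0003, -0.0241]
tool_rot: [-2.354, -2.079, -0.001]
ft_force: [-2.0, -0.6, 8.5]
grip_width: 0.735
```

Contact: +8.5 N at z = -0.024, as predicted. I release and lift off.

```bash
python3 -m creep '[[[1,0,0,-0.5,0,0,0],[1,0,0,-0.5,0,0,0],[1,0,0,-0.5,0,0,0],[1,0,0,-0.5,0,0,0],[1,0,0,-0.5,0,0,0]]]' 25
python3 -m creep '[[[1,0,0,-15,0,0,0],[1,0,0,-40,0,0,0],[1,0,0,-80,0,0,0],[1,0,0,-120,0,0,0],[1,0,0,-125,0,0,0]]]' 25
python3 - <<'E'
from h import *
ctrl.get_image('top')
im=ctrl.get_image('top')[:,:,::-1];cv2.imwrite('pics/raw_k.png',im)
a=cv2.resize(im[105:225,135:265],None,fx=4,fy=4,interpolation=cv2.INTER_CUBIC)
s=ctrl.get_image('scene')[:,:,::-1];cv2.imwrite('pics/raw_k2.png',s)
b=cv2.resize(s[180:300,250:320],None,fx=4,fy=4,interpolation=cv2.INTER_CUBIC)
cv2.imwrite('pics/k.png',np.hstack([a,b]));print(a.shape,b.shape);go(None)
E
```

```text
time: 12.95
position: [0.5096, -0.0003, -0.0248]
tool_rot: [-2.355, -2.08, 0.0]
ft_force: [0.4, -0.4, 0.4]
grip_width: 0.987
time: 13.45
position: [0.5134, -0.0002, 0.1054]
tool_rot: [2.352, 2.076, 0.013]
ft_force: [-0.1, -0.1, 0.4]
grip_width: 0.998
(480, 520, 3) (480, 280, 3)
t 13.6 pos [ 5.095e-01 -2.000e-04  1.001e-01] F [-0.6  0.2 -1.3] grip 0.9972992717989031
tool x [0.123 0.992 0.   ] y [ 0.992 -0.123  0.   ] z [ 0.  0. -1.]
```

View pics/k.png

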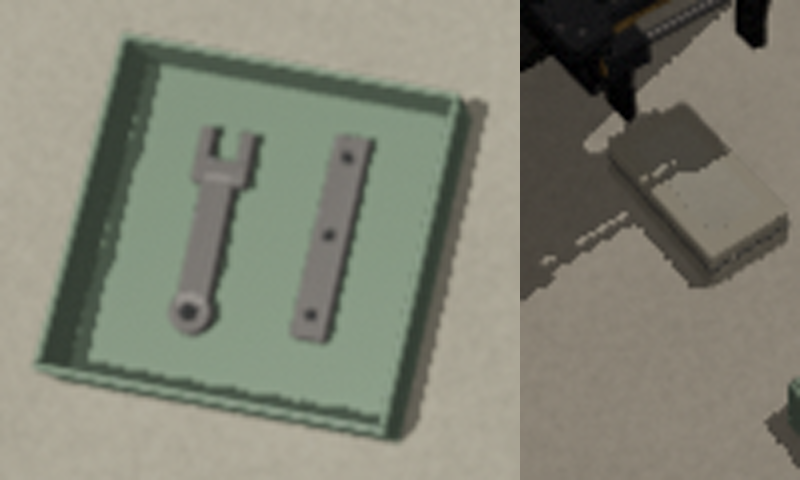

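The slide box stands flat on the bare bench. In the crop the spanner has fork tips (212,127) and (250,133), ring centre (190,312) and shank centre about (212,233). The plain bar is at (330,235). Fingertips in the scene view are at (628,115) and (750,45), which I use to pin down the z bias.

```bash
python3 - <<'E'
from h import *
from scipy.optimize import least_squares
q=lambda u,v:w('top',135+(u+.5)/4-.5,105+(v+.5)/4-.5,.016)[:2]
f=(q(212,127)+q(250,133))/2;r=q(190,311);d=f-r;L=np.linalg.norm(d);d/=L
print('fork',f,'ring',r,'L(117?)',L,'ang',np.degrees(np.arctan2(d[1],d[0])))
c1=f-d*.065;c2=r+d*.052;print('c',c1,c2,'shank',q(212,233))
c=(c1+c2)/2
t=np.array([.5095,-.0002,.1]);y=np.array([.992,-.123,0])
A=np.array([277,208.7]);B=np.array([307.5,191.2])
fn=lambda p:np.r_[px('scene',t+[0,0,p[0]]+p[1]*y)-A,px('scene',t+[0,0,p[0]]-p[1]*y)-B]
s=least_squares(fn,[.03,.05]);print(s.x,s.fun)
ca=np.r_[c,.13-.033];go(ca,np.arctan2(d[1],d[0])+np.pi/2);print(np.round(ctrl.get_state()['joint_positions'],2))
E
```

```text
fork [0.56818076 0.30344893] ring [0.4541179  0.32084871] L(117?) 0.11538235165888752 ang -8.673348509607145
c [0.50392409 0.313251  ] [0.50552324 0.31300706] shank [0.50271995 0.31082665]
[0.0308548  0.04639862] [-0.66577859 -0.08195815 -0.57806883  0.16370135]
t 13.6 pos [ 5.095e-01 -2.000e-04  1.001e-01] F [-0.6  0.2 -1.3] grip 0.9972992717989031
tool x [0.123 0.992 0.   ] y [ 0.992 -0.123  0.   ] z [ 0.  0. -1.]
shift mm [310.3 -43.4   3.2]
turn [ 0.    -0.    -1.543]
turn [-0.    -0.     1.598]
[-0.5   0.09  0.48  1.92 -0.04  1.14 -0.13]
```

```bash
python3 -m creep '[[[0.5,20,-3,-10,0,0,-0.14],[0.5,55,-8,-20,0,0,-0.28],[0.5,90,-13,-20,0,0,-0.42],[0.5,125,-18,-20,0,0,-0.56],[0.5,155,-22,-20,0,0,-0.70]]]' 25
python3 - <<'E'
from h import *
go([.5047,.313,.095],np.radians(81))
E
```

```text
time: 14.1
position: [0.5052, 0.1578, 0.118]
tool_rot: [-1.488, -2.764, 0.004]
ft_force: [1.0, -0.7, -0.5]
grip_width: 0.631
t 14.1 pos [0.5052 0.1578 0.118 ] F [ 1.  -0.7 -0.5] grip 0.6311483187910476
tool x [-0.55   0.835  0.001] y [ 0.835  0.55  -0.003] z [-0.003 -0.001 -1.   ]
shift mm [129.8  85.1  22.9]
turn [-0.003 -0.002 -0.831]
turn [-0.003  0.004  2.311]
```

```bash
python3 -m creep '[[[0.5,26,17,3,0,0,-0.14],[0.5,52,34,6,0,0,-0.28],[0.5,78,51,9,0,0,-0.42],[0.5,104,68,12,0,0,-0.56],[0.5,130,85,15,0,0,-0.70]]]' 25
python3 -m creep '[[[0.5,0,0,3,0,0,-0.12],[0.5,0,0,3,0,0,-0.12],[0.5,0,0,3,0,0,-0.12],[0.5,0,0,3,0,0,-0.12]]]' 25
python3 - <<'E'
from h import *
go([.5047,.313,.030],np.radians(81))
E
```

```text
time: 14.6
position: [0.5059, 0.3119, 0.1025]
tool_rot: [-0.452, -3.106, 0.004]
ft_force: [0.3, 0.3, -0.4]
grip_width: 0.502
time: 15.0
position: [0.5075, 0.3101, 0.1016]
tool_rot: [-0.28, -3.128, 0.002]
ft_force: [0.1, 0.1, 1.1]
grip_width: 0.498
t 15.0 pos [0.5075 0.3101 0.1016] F [0.1 0.1 1.1] grip 0.49783230308305304
tool x [-0.984  0.178  0.001] y [ 0.178  0.984 -0.001] z [-0.001 -0.001 -1.   ]
shift mm [ 3.2  2.4 71.6]
turn [-0.001 -0.001 -0.021]
turn [-1.00e-03  2.00e-03  3.12e+00]
```

```bash
python3 -m creep '[[[0.5,3,2.5,15,0,0,-0.02],[0.5,3,2.5,35,0,0,-0.02],[0.5,3,2.5,60,0,0,-0.02],[0.5,3,2.5,75,0,0,-0.02],[0.5,3,2.5,75,0,0,-0.02]]]' 25
python3 - <<'E'
from h import *
go([.5047,.313,-.022],np.radians(81))
E
```

```text
time: 15.5
position: [0.5028, 0.313, 0.0242]
tool_rot: [-0.243, -3.128, 0.006]
ft_force: [0.2, 0.0, -0.6]
grip_width: 0.5
t 15.5 pos [0.5028 0.313  0.0242] F [ 0.2  0.  -0.6] grip 0.4999802007583665
tool x [-0.988  0.154  0.004] y [ 0.154  0.988 -0.004] z [-0.004 -0.003 -1.   ]
shift mm [-2.1  0.5 46.2]
turn [-0.004 -0.004  0.002]
turn [ 0.006 -0.006 -3.14 ]
```

```bash
python3 -m creep '[[[0.5,-1,0,12,0,0,0],[0.5,-1,0,24,0,0,0],[0.5,-1,0,34,0,0,0],[0.5,-1,0,42,0,0,0],[0.5,-1,0,44,0,0,0]]]' 25
python3 -m creep '[[[0.5,0,0,1,0,0,0],[0.5,0,0,2,0,0,0],[0.5,0,0,3,0,0,0],[0.5,0,0,3,0,0,0]]]' 25
python3 -m creep '[[[0.5,0,0,1,0,0,0],[0.5,0,0,1,0,0,0],[0.5,0,0,1,0,0,0]]]' 25
```

```text
time: 16.0
position: [0.5052, 0.3139, -0.018]
tool_rot: [-0.243, -3.131, 0.002]
ft_force: [-0.3, 0.0, -0.1]
grip_width: 0.499
time: 16.4
position: [0.5061, 0.3145, -0.0194]
tool_rot: [0.243, 3.132, 0.001]
ft_force: [-0.4, 0.1, -0.3]
grip_width: 0.499
time: 16.7
position: [0.506, 0.3144, -0.0206]
tool_rot: [0.243, 3.132, 0.0]
ft_force: [0.4, 0.2, 0.4]
grip_width: 0.501
```

```bash
python3 -m creep '[[[0.5,0,0,1,0,0,0],[0.5,0,0,2,0,0,0],[0.5,0,0,3,0,0,0],[0.5,0,0,3,0,0,0],[0.5,0,0,3,0,0,0]]]' 25
python3 -m creep '[[[0.5,0,0,1,0,0,0],[0.5,0,0,1,0,0,0],[0.5,0,0,1,0,0,0]]]' 25
python3 -m creep '[[[0.5,0,0,1,0,0,0],[0.5,0,0,1,0,0,0],[0.5,0,0,1,0,0,0]]]' 25
```

```text
time: 17.2
position: [0.5059, 0.3143, -0.0237]
tool_rot: [-0.243, -3.132, 0.0]
ft_force: [0.2, -0.0, -0.2]
grip_width: 0.5
time: 17.5
position: [0.5059, 0.3143, -0.0247]
tool_rot: [0.243, 3.132, -0.0]
ft_force: [-0.3, 0.6, -0.3]
grip_width: 0.498
time: 17.8
position: [0.5059, 0.3143, -0.0257]
tool_rot: [0.243, 3.132, -0.0]
ft_force: [0.5, 0.7, -0.4]
grip_width: 0.496
```

```bash
python3 -m creep '[[[0,0,0,0,0,0,0],[0,0,0,0,0,0,0],[0,0,0,0,0,0,0],[0,0,0,0,0,0,0],[0,0,0,0,0,0,0]]]' 15
python3 -m creep '[[[0,0,0,0,0,0,0],[0,0,0,0,0,0,0],[0,0,0,0,0,0,0]]]' 40
```

```text
time: 18.3
position: [0.506, 0.3142, -0.0256]
tool_rot: [0.243, 3.132, -0.0]
ft_force: [-0.3, -0.2, 1.2]
grip_width: 0.225
time: 18.6
position: [0.5059, 0.3142, -0.0257]
tool_rot: [-0.243, -3.132, 0.0]
ft_force: [0.5, -0.9, 0.1]
grip_width: 0.222
```

Gripped at 0.222, about 20 mm, which is the shank. Next I lift.

```bash
python3 -m creep '[[[0,0,0,-5,0,0,0],[0,0,0,-15,0,0,0],[0,0,0,-35,0,0,0],[0,0,0,-60,0,0,0],[0,0,0,-85,0,0,0]]]' 40
python3 -m creep '[[[0,0,0,-25,0,0,0],[0,0,0,-45,0,0,0],[0,0,0,-55,0,0,0],[0,0,0,-55,0,0,0]]]' 40
python3 - <<'E'
from h import *
m=np.array([.5372,-.2516])
go([*m,.115],np.radians(84.6)); print(np.round(ctrl.get_state()['joint_positions'],2))
# was spanner lifted? steel pixels in tray + mat corners from code
im=ctrl.get_image('top');g=cv2.cvtColor(np.ascontiguousarray(im),cv2.COLOR_RGB2GRAY)
mask=(g<22).astype(np.uint8);n,l,st,ce=cv2.connectedComponentsWithStats(mask)
for i in range(1,n):
    if st[i,4]>1500 and st[i,0]>350: 
        rr=cv2.minAreaRect(np.argwhere(l==i)[:,::-1].astype(np.float32));print(rr);b=cv2.boxPoints(rr);p=np.array([w('top',u,v,.006)[:2] for u,v in b]);print(p.round(4).tolist(),p.mean(0))
E
```

```text
time: 19.1
position: [0.5059, 0.3144, 0.0608]
tool_rot: [0.243, 3.132, 0.0]
ft_force: [-1.0, -0.4, -1.1]
grip_width: 0.222
time: 19.5
position: [0.5069, 0.3151, 0.1164]
tool_rot: [0.243, 3.129, 0.004]
ft_force: [-0.8, -0.4, -1.5]
grip_width: 0.227
t 19.5 pos [0.5069 0.3151 0.1164] F [-0.8 -0.4 -1.5] grip 0.22672565114668133
tool x [-0.988  0.154 -0.003] y [0.154 0.988 0.003] z [ 0.003  0.002 -1.   ]
shift mm [-1.173e+02 -5.552e+02  2.000e-01]
turn [ 0.003  0.003 -0.061]
turn [ 0.004 -0.004  3.081]
[-0.73  0.25  0.15  1.69 -0.04  1.2   0.85]
```

```bash
python3 -m creep '[[[0,-4,-18,0,0,0,0],[0,-11,-53,0,0,0,-0.01],[0,-19,-90,0,0,0,-0.02],[0,-27,-127,0,0,0,-0.02],[0,-35,-165,0,0,0,-0.02]]]' 40
python3 -m creep '[[[0,-8,-38,0,0,0,0],[0,-16,-76,0,0,0,-0.01],[0,-24,-114,0,0,0,-0.02],[0,-32,-152,0,0,0,-0.02],[0,-40,-190,0,0,0,-0.02]]]' 40
python3 -m creep '[[[0,-8,-38,0,0,0,0],[0,-16,-76,0,0,0,-0.01],[0,-24,-114,0,0,0,-0.02],[0,-32,-150,0,0,0,-0.02],[0,-38,-180,0,0,0,-0.02]]]' 40
python3 - <<'E'
from h import *
go([.5372,-.2516,.115],np.radians(84.6))
E
```

```text
time: 20.05
position: [0.5138, 0.1425, 0.1128]
tool_rot: [-0.213, -3.132, 0.003]
ft_force: [1.0, -0.3, -0.7]
grip_width: 0.22
time: 20.55
position: [0.5272, -0.0508, 0.113]
tool_rot: [-0.182, -3.134, 0.001]
ft_force: [0.8, 0.2, -1.3]
grip_width: 0.22
time: 21.05
position: [0.5438, -0.2345, 0.113]
tool_rot: [-0.153, -3.135, 0.001]
ft_force: [0.3, 0.4, -1.5]
grip_width: 0.223
t 21.05 pos [ 0.5438 -0.2345  0.113 ] F [ 0.3  0.4 -1.5] grip 0.22271948880201684
tool x [-0.995  0.098  0.003] y [ 0.098  0.995 -0.001] z [-0.003 -0.    -1.   ]
shift mm [  4.9 -17.6  -2. ]
turn [-0.001 -0.003 -0.003]
turn [-4.000e-03  1.000e-03  3.138e+00]
```

```bash
python3 -m creep '[[[0,3,-10,5,0,0,0],[0,4,-17,20,0,0,0],[0,4,-17,45,0,0,0],[0,4,-17,70,0,0,0],[0,4,-17,85,0,0,0]]]' 40
python3 -m creep '[[[0,0,0,10,0,0,0],[0,0,0,10,0,0,0],[0,0,0,10,0,0,0]]]' 40
python3 - <<'E'
from h import *
go([.5372,-.2516,-.0217],np.radians(84.6))
E
```

```text
time: 21.55
position: [0.5382, -0.2452, 0.0256]
tool_rot: [-0.146, -3.133, -0.004]
ft_force: [0.1, 0.5, -1.2]
grip_width: 0.22
time: 21.85
position: [0.5412, -0.2475, 0.0198]
tool_rot: [0.148, 3.137, -0.0]
ft_force: [0.4, 0.5, -1.4]
grip_width: 0.222
t 21.85 pos [ 0.5412 -0.2475  0.0198] F [ 0.4  0.5 -1.4] grip 0.2223835061542481
tool x [-0.996  0.094 -0.001] y [ 0.094  0.996 -0.   ] z [ 0.001 -0.    -1.   ]
shift mm [ 3.6 -4.5 41.5]
turn [-0.     0.001 -0.   ]
turn [1.000e-03 0.000e+00 3.141e+00]
```

```bash
python3 -m creep '[[[0,2,-4,8,0,0,0],[0,3,-4.5,18,0,0,0],[0,3,-4.5,28,0,0,0],[0,3,-4.5,36,0,0,0],[0,3,-4.5,39,0,0,0]]]' 40
python3 -m creep '[[[0,0,0,0,0,0,0],[0,0,0,1,0,0,0],[0,0,0,1,0,0,0],[0,0,0,1,0,0,0]]]' 40
python3 -m creep '[[[0,0,0,1,0,0,0],[0,0,0,2,0,0,0],[0,0,0,2,0,0,0],[0,0,0,2,0,0,0]]]' 40
```

```text
time: 22.35
position: [0.5364, -0.2512, -0.0212]
tool_rot: [-0.149, -3.136, -0.001]
ft_force: [0.6, 1.4, -1.3]
grip_width: 0.224
time: 22.75
position: [0.5376, -0.2517, -0.0203]
tool_rot: [0.149, 3.137, -0.0]
ft_force: [0.1, -0.6, -1.6]
grip_width: 0.223
time: 23.15
position: [0.5373, -0.2516, -0.0227]
tool_rot: [0.149, 3.138, 0.0]
ft_force: [-0.4, 0.2, -1.5]
grip_width: 0.221
```

```bash
python3 -m creep '[[[0,0,0,0.7,0,0,0],[0,0,0,0.7,0,0,0],[0,0,0,0.7,0,0,0]]]' 40
python3 -m creep '[[[0,0,0,0.7,0,0,0],[0,0,0,0.7,0,0,0],[0,0,0,0.7,0,0,0]]]' 40
```

```text
time: 23.45
position: [0.5373, -0.2516, -0.0234]
tool_rot: [0.149, 3.138, 0.0]
ft_force: [0.0, -0.5, -0.7]
grip_width: 0.223
time: 23.75
position: [0.5374, -0.2517, -0.0237]
tool_rot: [0.149, 3.138, 0.0]
ft_force: [-2.0, 1.3, 4.1]
grip_width: 0.223
```

Contact at the predicted height. I release and retreat upward.

```bash
python3 -m creep '[[[0.5,0,0,0,0,0,0],[0.5,0,0,0,0,0,0],[0.5,0,0,0,0,0,0],[0.5,0,0,0,0,0,0],[0.5,0,0,0,0,0,0]]]' 15
python3 -m creep '[[[0.5,0,0,-10,0,0,0],[0.5,0,0,-40,0,0,0],[0.5,0,0,-80,0,0,0],[0.5,0,0,-120,0,0,0],[0.5,0,0,-150,0,0,0]]]' 15
python3 -m creep '[[[0.5,0,20,0,0,0,0],[0.5,0,60,0,0,0,0],[0.5,0,100,0,0,0,0],[0.5,0,140,0,0,0,0],[0.5,0,180,0,0,0,0]]]' 15
python3 -m creep '[[[0.5,0,40,0,0,0,0],[0.5,0,80,0,0,0,0],[0.5,0,120,0,0,0,0],[0.5,0,160,0,0,0,0],[0.5,0,180,0,0,0,0]]]' 15
python3 - <<'E'
from h import *
go(None)
im=ctrl.get_image('top')[:,:,::-1];s=ctrl.get_image('scene')[:,:,::-1]
cv2.imwrite('pics/raw_l.png',im);cv2.imwrite('pics/raw_l2.png',s)
a=cv2.resize(im[105:205,375:455],None,fx=5,fy=5,interpolation=cv2.INTER_CUBIC)
b=cv2.resize(s[120:320,180:340],(400,500),interpolation=cv2.INTER_CUBIC)
cv2.imwrite('pics/l.png',np.hstack([cv2.convertScaleAbs(a,alpha=1.7,beta=10),b]))
E
```

```text
time: 24.25
position: [0.5373, -0.2516, -0.0242]
tool_rot: [0.149, 3.138, 0.0]
ft_force: [-0.2, -0.5, -0.7]
grip_width: 0.486
time: 24.75
position: [0.5381, -0.2524, 0.1295]
tool_rot: [0.149, 3.135, -0.001]
ft_force: [0.0, 0.5, -0.3]
grip_width: 0.501
time: 25.25
position: [0.5545, -0.0711, 0.1269]
tool_rot: [0.15, 3.137, 0.0]
ft_force: [1.2, -0.1, 0.2]
grip_width: 0.499
time: 25.75
position: [0.5712, 0.1117, 0.1267]
tool_rot: [0.141, 3.138, 0.003]
ft_force: [-0.1, 0.3, -0.3]
grip_width: 0.5
t 25.75 pos [0.5712 0.1117 0.1267] F [-0.1  0.3 -0.3] grip 0.50027832711764
tool x [-0.996  0.09  -0.001] y [0.09  0.996 0.002] z [ 0.001  0.002 -1.   ]
```

View pics/l.png

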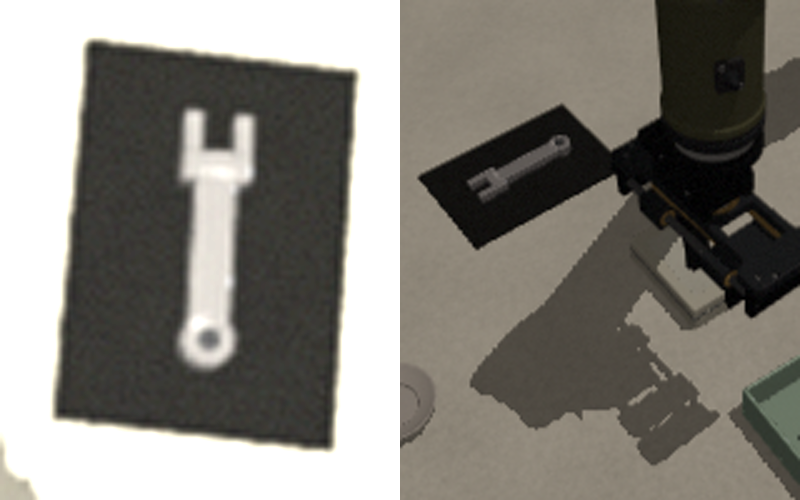

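The final view shows the spanner flat on the mat. Its ends are at (217,112) and (207,370), so its centre is about (212,241) against the mat centre of (208,244), roughly 2 mm off. The box stands on the bench and the gripper is clear of everything.

```bash
python3 -m creep '[[[0.5,0,0,-5,0,0,0],[0.5,0,0,-5,0,0,0],[0.5,0,0,-5,0,0,0]]]' 15
python3 -c "from bench import ctrl;print(ctrl.close_job())"
```

```text
time: 26.15
position: [0.5718, 0.1047, 0.1316]
tool_rot: [0.153, 3.137, -0.0]
ft_force: [-0.4, -0.1, -0.9]
grip_width: 0.499
the job is handed in; nothing more can be done
None
```

The job is done and handed in at about 26 s of the 56 s allowed. I lifted the white slide box off level and stood it on the bare bench at about (0.51, 0.00). Then I took the spanner, not the plain bar, out of the tray and laid it flat on the mat.

- **Final picture:** the spanner lies flat about 2 mm from the mat's centre. The box is on the bench clear of both tray and mat, partly hidden by the gripper in that view; an earlier picture, taken after I released it, showed it standing flat. The gripper touches nothing.
- **Failed grasps:** the first two attempts on the slide box closed on air, because the reported tool height was about 30 mm lower than the fingertips really were. The box was not moved by either. I found the offset from the fingertips in the camera pictures and corrected for it.
- **Later grasps and contacts:** the grips then stopped at the expected 64 mm and 20 mm widths. The box touched the bench and the spanner touched the mat at the predicted heights.
- **Forces:** the highest contact force I read was 8.5 N, when setting the box down.

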